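# Load a finned module into the shuttle and run it into the reader bay

## Robot

A 6-joint arm with a two-finger parallel gripper is mounted at the origin on a cart in front of the work surface, level with it; the furniture and walls round the work are solid. World frame = base frame: x ahead of the robot, y to its left, z up, the work surface at z = 0. Lengths are in mm, angles in rad, forces in N, time in s.
With the tool pointing down it reaches from about 350 to 775 mm from the base axis. Payload 7.3 kg.
Tool frame: the origin (TCP) lies at the very end of the fingers, on their centre line; the grasp point (between the pads) lies 19 mm behind it; z points along the fingers, y is the line along which they close (so a half turn about z gives the same grasp; the last joint's range is limited). The gripper opens to 92 mm and grips with 3 to 60 N. Pads are 19 mm wide; open, the fingers measure 130 mm over their backs; the gripper's body (75 mm by 190 mm) begins 47 mm behind the grasp point.
Start: joints at [0.978, 0.342, 1.524, -0, 1.275, -0.146], TCP at [226.832, 473.489, 226.741] pointing down, gripper open.
Joint ranges: [-2.53, 2.53], [-0.77, 2.02], [0.04, 2.7], [-1, 4.14], [0.28, 2.66], [-3.11, 3.11]. Speed limits (rad/s): [2.57, 2.57, 3.14, 3.14, 3.14, 3.14].

## Interface

Orientations are given as [roll, pitch, yaw] about the fixed x, y, z axes, in that order (R = Rz(yaw) Ry(pitch) Rx(roll)).
In Python, from plant import get_obs, optics, ticket, finder gives the robot as it stands.
- The arm moves only by the tool send_rows, never from a script. Its arguments are lists of equal length, an entry for each row: "offset": the shift along the tool's x, y, z scaled (see below), a list of three; "delta_rot": the turn, a rotation vector about the tool's x, y, z scaled (see below), a list of three. In form: {"offset": [[dx, dy, dz], ...], "delta_rot": [[rx, ry, rz], ...]}. A call has 1 to 8 rows; each row is the pose to reach, as a shift and turn from the pose commanded when the call began, along the tool's axes at that moment, turning the shorter way round; what a row does not reach only later rows make up. The controller multiplies each number of a shift by 120 mm and each number of a turn by 360 degrees. A row lasts 1/8 s, in which the tool goes at most 62.5 mm and 10.7 degrees, less where a joint would pass 70% of its speed; a pose out of reach is approached as far as the arm can. A call with a number of a shift or a turn outside -1 to 1 is refused whole. A call with a gripper value outside its range is refused whole. "grip" is the opening, from 0 (shut) to 1 (fully open), set as the call begins (left out, the last holds). The fingers move at their own pace and stop on an object; the grip force is fixed at half the most. Time passes only in rows, so rows that repeat a pose let the fingers close. It gives the time, the measured TCP pose, the force, the opening and the grip force at its end, in the units of the state.
- get_obs(): the state, without advancing time (a new reading comes with each control period).
- optics.capture(name): name is "scene" or "top" or "wrist"; returns the picture (480x640x3 uint8, red, green, blue); there is no depth.
- optics.get_calibration(name): a dict with "fx", "fy", "cx", "cy" (pixels), "k1" (the pictures are not rectified: a ray, as slopes to the right and down, at radius r is drawn at 1 + k1 r^2 times it, then the intrinsics apply), "world_from_camera" (4x4, takes a point from camera to world coordinates). Camera axes: x right, y down, z forward; pixel columns grow to the right and rows downward; lengths in mm; the calibration is good to about 2 mm. A picture is of the moment at which its call begins: read the wrist's pose just before it. get_calibration takes no time and is no camera call; for the wrist camera it gives the pose at the moment of the call.
- ticket.close_job(): hands the job in; it is judged then, once.
Trained networks look in the newest picture that a camera, given by its name, has taken for a name from the list of things; names that differ only in an ending like _2 or _b are one class to them, and where a whole thing is asked for, a point or a joint stands for the part that bears it (a point fixed in the world has none). Each returns a list of dicts, best first, with "confidence" (0 to 1); they miss things now and then, are a little off and sometimes report something else, mostly with a low value. They report only what shows in the picture. A call takes as long as a camera call. They do not tell look-alikes from the thing itself.
- finder.boxes_of(target, camera): "box" ([left, top, right, bottom] in pixels, round what is visible of it).
- finder.silhouettes(target, camera): "region" (480x640 bool, what is visible of it) and "box" ([left, top, right, bottom] in pixels, round what is visible of it).
- finder.pinpoint(target, camera): "uv" ([column, row] in pixels: a listed point, or the origin of a listed thing).
The state is a dict: "time": time; "joint_positions": joint angles; "dq": joint speeds; "tau": joint torques, N m; "tool_pos": TCP position; "tcp_rot": TCP orientation; "contact_force": force on the tool from outside, world axes, zero at the start; "moment": the same for the moment, N m; "grip_width": finger opening in mm; "finger_force": force on a finger pad.
Only numpy, scipy, OpenCV 4.12 (cv2) and the standard library are available. Lean on these libraries where they do the work, as an engineer would, in place of code of your own. Each camera call takes 0.05 s, during which the arm holds its last target. There are 200 camera calls.

## Task

Take the plug-in module with the cooling fins out of the sloping rack and stand it upright in the card guides of the shuttle while the shuttle is at the loading end of the roller track, with its lower edge fully home on the slot floor. Then push the loaded shuttle along the rollers into the bay under the reader bridge until it is up against the end stop. Leave the flat module in its pocket.

Things in the scene. Friction and masses are not known exactly. Their poses are not given: they have to be found in the camera images.
- finned_module: aluminium-framed circuit board module, 10 mm thick (own x), 100 wide (y), 85 high (z). Origin: centre of its lower edge; z up the board. Smooth grip panel over the full width at z 54 to 85. Fin block, 72 wide, stands 13 mm out of the -x face at z 10 to 46. At the start it leans 27 degrees, top edge away from the robot, fins on the upper side, lower edge 35 mm over the bench.
- flat_module: second module of the same outline, origin and axes (10 x 100 x 85 mm), with a flat metal shield instead of fins; it stands in the other pocket of the rack. Which pocket holds which module varies.
- board_rack: fixed grey sloping rack, 120 x 252 mm, origin on the bench, x away from the robot. Two pockets at y = -60 and +60 mm: pairs of black card guides leaning 27 degrees from vertical towards +x. A ledge at x = 0, 35 mm above the bench, carries the module's lower edge; the guides cover the lowest 50 mm of its side edges, 8 mm inwards. Modules slide out along their own z.
- roller_track: fixed track, 350 mm long, 168 wide at most, origin on the bench under its middle, +x from loading end to bay. Free rollers, tops 40 mm above the bench; side rails up to 48 mm guide the shuttle with 3 mm play a side. Reader bridge at x = 100: bar 24 mm wide along x, underside 150 mm above the bench, reader head to 191 mm. End stop: bumper faces at x = 165.
- bay_seat (a point): point on the track where the shuttle's origin lies when the shuttle rests against the end stop (x = 100 mm, at roller-top height 40 mm), axes as the track.
- shuttle: loose grey carrier on the rollers, 0.5 kg, base 140 x 124 x 10 mm. Origin: on its underside below the slot's centre; x along the track to the bay. The base reaches from x = -75 to +65 mm. At its rear an aluminium push plate, 80 mm wide, rear face at x = -75 mm, z = 10 to 62 mm.
- shuttle_slot (a point): centre of the slot floor, 10 mm above the shuttle's underside, axes as the shuttle. Two black upright card guides, 45 mm high above it with flared mouths up to 54 mm, take the module's side edges: channel 12.5 mm wide (x), 104 mm long (y); they cover the outer 8 mm of the module. A seated module's top is 85 mm above this floor, 135 mm above the bench.
- push_face (a point): centre of the rear face of the shuttle's push plate, 46 mm above the shuttle's underside; x of the point points along the push direction.
Mind the look-alikes: they are no part of the job. Leave any yellow look-alike of the finned_module alone.

How it is judged:
By the outcome, as a careful person would: the job done as asked, in the order asked, and still so for the second after the job is handed in, with the robot touching nothing.
It also fails if it takes over 61 s, if anything falls off the work surface, if the arm or the gripper's body presses on something with over 40 N, if the wrist force passes 120 N, or if a joint passes its speed limit or range.

## Working session

There is one attempt and no reset: what is moved stays moved. The work goes in short steps, Python scripts to look and compute and a tool call to move; the robot and the scene stay as the last step left them, time stands still between calls to the robot, and variables do not carry over. Pictures are saved under pics/ and viewed, at most 10 in all, crops included, and the job is handed in when it is done.

Besides the shell and the picture viewer there is one more tool, called after "Emit:" by a JSON object that holds its "fn" and its "kwargs", one argument or row to a line. send_rows: Moves the arm, as the interface text tells. Its arguments: {"type":"object","properties":{"offset":{"type":"array"},"delta_rot":{"type":"array"},"grip":{"type":"number"}},"required":["offset","delta_rot"]}

```bash
ls; mkdir -p pics; python3 - <<'E'
from plant import get_obs, optics, ticket, finder
import cv2,numpy as np
o=get_obs();print({k:np.round(v,3) for k,v in o.items()})
ims=[]
for c in ["scene","top"]:
    im=optics.capture(c);cv2.imwrite(f"pics/{c}0.png",im[:,:,::-1])
    k=optics.get_calibration(c);print(c,{a:np.round(b,3).tolist() for a,b in k.items()})
    for t in ["finned_module","flat_module","board_rack","roller_track","shuttle","shuttle_slot","push_face","bay_seat"]:
        print(t,[(np.round(d["uv"]).tolist(),round(d["confidence"],2)) for d in finder.pinpoint(t,c)][:4],[(np.round(d["box"]).tolist(),round(d["confidence"],2)) for d in finder.boxes_of(t,c)][:4] if t in("finned_module","flat_module") else "")
E
```

```text
pics
{'time': np.float64(0.0), 'joint_positions': array([ 0.978,  0.343,  1.525,  0.   ,  1.275, -0.146]), 'dq': array([ 0.   ,  0.001,  0.   ,  0.001, -0.001,  0.   ]), 'tau': array([ 1.0000e-03, -4.3123e+01, -2.4423e+01,  7.2000e-02,  5.6000e-02,
       -0.0000e+00]), 'tool_pos': array([226.595, 473.124, 226.058]), 'tcp_rot': array([-3.14 , -0.   ,  2.695]), 'contact_force': array([-0.733, -0.194,  0.136]), 'moment': array([-0.021,  0.025, -0.023]), 'finger_force': np.float64(0.0), 'grip_width': np.float64(92.206)}
scene {'fx': 458.649, 'fy': 458.649, 'cx': 318.088, 'cy': 237.812, 'k1': -0.011, 'world_from_camera': [[0.594, -0.525, 0.61, -19.683], [-0.805, -0.385, 0.452, -331.556], [-0.003, -0.759, -0.651, 740.481], [0.0, 0.0, 0.0, 1.0]]}
finned_module [([242.0, 248.0], 0.74), ([163.0, 227.0], 0.71)] [([157.0, 213.0, 203.0, 244.0], 0.98), ([221.0, 210.0, 266.0, 253.0], 0.75), ([210.0, 224.0, 325.0, 281.0], 0.57), ([386.0, 298.0, 482.0, 382.0], 0.18)]
flat_module [([294.0, 253.0], 0.96)] [([276.0, 213.0, 320.0, 254.0], 0.91)]
board_rack [([271.0, 260.0], 0.91)] 
roller_track [([244.
[... 242 characters left out ...]
 238.97, 'k1': 0.0, 'world_from_camera': [[-0.021, -0.998, 0.055, 502.099], [-1.0, 0.02, -0.019, 136.959], [0.018, -0.055, -0.998, 1186.638], [0.0, 0.0, 0.0, 1.0]]}
finned_module [([252.0, 262.0], 0.82)] [([151.0, 251.0, 198.0, 300.0], 0.89), ([218.0, 237.0, 268.0, 280.0], 0.66), ([417.0, 217.0, 474.0, 284.0], 0.36)]
flat_module [([299.0, 242.0], 0.75)] [([270.0, 214.0, 312.0, 248.0], 0.84), ([393.0, 146.0, 514.0, 298.0], 0.45)]
board_rack [([276.0, 253.0], 0.8)] 
roller_track [([441.0, 226.0], 0.82), ([443.0, 281.0], 0.22)] 
shuttle [([444.0, 251.0], 0.62)] 
shuttle_slot [([446.0, 248.0], 0.62), ([275.0, 252.0], 0.51)] 
push_face [([446.0, 280.0], 0.78), ([444.0, 253.0], 0.22)] 
bay_seat []
```

View pics/scene0.png

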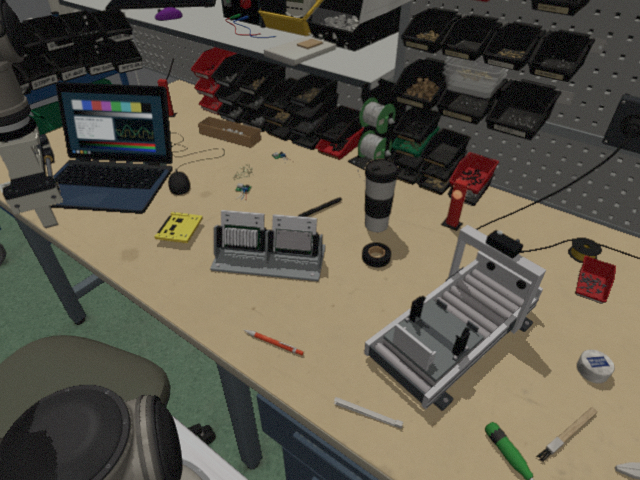

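View pics/top0.png

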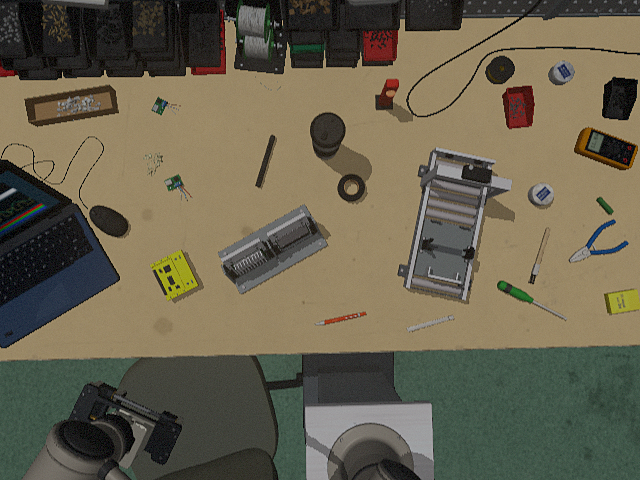

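Two candidates look like the finned module. One is a yellow look-alike lying flat at scene (180,228) / top (174,275). The other is the grey one with fins in the rack's left pocket at scene (243,232) / top (245,262), and this one fits the description. The flat module is at scene (296,235). The shuttle is at scene (430,335) and the bridge is at scene (498,260).

```bash
cat > h.py <<'E'
import numpy as np,cv2
from scipy.spatial.transform import Rotation as R
from scipy.optimize import least_squares
def ray(k,uv):
    d=np.array([(uv[0]-k["cx"])/k["fx"],(uv[1]-k["cy"])/k["fy"]]);s=d.copy()
    for _ in range(10): s=d/(1+k["k1"]*(s@s))
    T=np.array(k["world_from_camera"]);v=T[:3,:3]@np.r_[s,1];return T[:3,3],v/np.linalg.norm(v)
def proj(k,p):
    T=np.array(k["world_from_camera"]);c=(np.atleast_2d(p)-T[:3,3])@T[:3,:3];s=c[:,:2]/c[:,2:]
    s=s*(1+k["k1"]*(s**2).sum(1,keepdims=True));return s*[k["fx"],k["fy"]]+[k["cx"],k["cy"]]
def tri(obs):
    A=0;b=0;
    for k,uv in obs:
        o,v=ray(k,uv);P=np.eye(3)-np.outer(v,v);A=A+P;b=b+P@o
    p=np.linalg.solve(A,b);return p,[np.linalg.norm(np.cross(p-ray(k,u)[0],ray(k,u)[1])) for k,u in obs]
def atz(k,uv,z):
    o,v=ray(k,uv);return o+v*(z-o[2])/v[2]
E
python3 - <<'E'
from h import *
from plant import *
ks=optics.get_calibration("scene");kt=optics.get_calibration("top");kw=optics.get_calibration("wrist")
for n,a,b in [("fin",(242,248),(252,262)),("flat",(294,253),(299,242)),("rack",(271,260),(276,253)),("slot",(434,333),(446,248)),("push",(413,345),(446,280)),("shut",(434,335),(444,251))]:
    p,e=tri([(ks,a),(kt,b)]);print(n,p.round(),np.round(e,1))
print("bay",atz(ks,(487,297),40),"track",atz(kt,(441,226),0))
o=get_obs();T=np.eye(4);T[:3,:3]=R.from_euler("xyz",o["tcp_rot"]).as_matrix();T[:3,3]=o["tool_pos"]
print((np.linalg.inv(T)@kw["world_from_camera"]).round(3),kw["fx"],kw["k1"])
a=cv2.imread("pics/scene0.png")[195:290,145:345];cv2.imwrite("pics/crop1.png",cv2.resize(a,None,fx=4,fy=4,interpolation=cv2.INTER_CUBIC))
E
```

```text
fin [512. 283.  30.] [0.2 0.2]
flat [559. 165.  43.] [0.6 0.6]
rack [536. 222.   7.] [4.1 4.1]
slot [ 535. -190.   53.] [2.4 2.4]
push [ 459. -179.   90.] [0.5 0.5]
shut [ 529. -189.   51.] [1.3 1.3]
bay [ 690.75285567 -233.16332567   40.        ] track [ 593.9961998  -197.18649201    0.        ]
[[ 0.00000e+00 -9.65000e-01 -2.64000e-01  7.08990e+01]
 [ 1.00000e+00 -0.00000e+00  1.00000e-03 -1.32600e+00]
 [-1.00000e-03 -2.64000e-01  9.65000e-01 -1.57717e+02]
 [ 0.00000e+00  0.00000e+00  0.00000e+00  1.00000e+00]] 410.2816382417942 -0.002612318520010947
```

View pics/crop1.png

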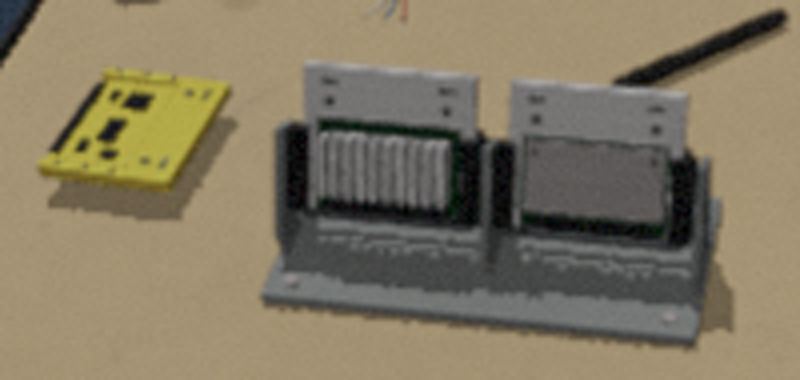

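The crop confirms it: the finned module is the grey one in the left pocket (fins at about crop 385,170) and the flat one is on the right. The yellow one lies loose. Next I set up a move helper and approach for the wrist views.

```bash
cat > mv.py <<'E'
import sys;from h import *
# usage: chain of calls from commanded pose (p0,R0) to target; prints per-call units
def chain(p0,R0,p1,R1,nrot=None):
    p0=np.array(p0,float);p1=np.array(p1,float)
    n=max(1,int(np.ceil(np.abs(R0.T@(p1-p0)).max()/119)))
    w=R.from_matrix(R0.T@R1).as_rotvec();P=p0;Q=R0
    for i in range(n):
        t=p0+(p1-p0)*(i+1)/n;Qn=R0@R.from_rotvec(w*(i+1)/n).as_matrix()
        print("call",i,"off",(Q.T@(t-P)/120).round(4).tolist(),"rot",(R.from_matrix(Q.T@Qn).as_rotvec()/2/np.pi).round(4).tolist(),"rows>=",round(max(np.linalg.norm(t-P)/62.5,np.degrees(np.linalg.norm(w))/n/10.7),1));P=t;Q=Qn
def down(yaw,tilt=0): # tool y along heading yaw, leaning tilt (top away along heading)
    y=np.array([np.cos(yaw)*np.cos(tilt),np.sin(yaw)*np.cos(tilt),-np.sin(tilt)])
    z=-np.array([np.cos(yaw)*np.sin(tilt),np.sin(yaw)*np.sin(tilt),np.cos(tilt)])
    return np.c_[np.cross(y,z),y,z]
def eul(r): return R.from_euler("xyz",r).as_matrix()
E
python3 - <<'E'
from mv import *
p0=[226.832,473.489,226.741];R0=eul([np.pi,0,2.695])
print(down(.38))
chain(p0,R0,[530,300,270],down(.38))
E
```

```text
[[-0.37092047  0.92866464 -0.        ]
 [ 0.92866464  0.37092047 -0.        ]
 [ 0.         -0.         -1.        ]]
call 0 off [-0.9677, -0.0709, -0.1202] rot [0.0, -0.0, 0.0395] rows>= 1.9
call 1 off [-0.9555, 0.1688, -0.1202] rot [0.0, -0.0, 0.0395] rows>= 1.9
call 2 off [-0.8848, 0.3983, -0.1202] rot [0.0, -0.0, 0.0395] rows>= 1.9
```

Emit:
{"fn": "send_rows", "kwargs": {
  "offset": [
    [-0.484,-0.035,-0.06],
    [-0.968,-0.071,-0.12],
    [-0.968,-0.071,-0.12]
  ],
  "delta_rot": [
    [0,0,0.02],
    [0,0,0.04],
    [0,0,0.04]
  ],
  "grip": 0.43
}}

```text
time: 1.48
tool_pos: [331.1, 414.0, 241.5]
tcp_rot: [3.14, 0.001, 2.438]
contact_force: [-1.4, 0.3, -0.2]
grip_width: 66.4
finger_force: 0.0
```

Emit:
{"fn": "send_rows", "kwargs": {
  "offset": [
    [-0.478,0.084,-0.06],
    [-0.956,0.169,-0.12],
    [-0.956,0.169,-0.12]
  ],
  "delta_rot": [
    [0,0,0.02],
    [0,0,0.04],
    [0,0,0.04]
  ]
}}

```text
time: 1.85
tool_pos: [431.1, 356.1, 255.5]
tcp_rot: [3.141, 0.0, 2.188]
contact_force: [-1.0, -0.1, -0.5]
grip_width: 40.4
finger_force: 0.0
```

Emit:
{"fn": "send_rows", "kwargs": {
  "offset": [
    [-0.442,0.2,-0.06],
    [-0.885,0.398,-0.12],
    [-0.885,0.398,-0.12],
    [-0.885,0.398,-0.12],
    [-0.885,0.398,-0.12]
  ],
  "delta_rot": [
    [0,0,0.02],
    [0,0,0.039],
    [0,0,0.039],
    [0,0,0.039],
    [0,0,0.039]
  ]
}}

```text
time: 2.48
tool_pos: [527.9, 300.3, 269.9]
tcp_rot: [-3.141, -0.0, 1.95]
contact_force: [1.5, 0.1, 0.6]
grip_width: 39.6
finger_force: 0.0
```

```bash
cat > look.py <<'E'
import sys,pickle;from h import *;from plant import *
def look(tag,names):
    k=optics.get_calibration("wrist");o=get_obs();im=optics.capture("wrist");cv2.imwrite(f"pics/{tag}.png",im[:,:,::-1])
    print(o["time"],o["tool_pos"].round(1),o["tcp_rot"].round(4));d={}
    for n in names:
        d[n]=[(x["uv"],x["confidence"]) for x in finder.pinpoint(n,"wrist")]
        print(n,[(np.round(u,1).tolist(),round(c,2)) for u,c in d[n]][:3])
    pickle.dump((k,o,d),open(f"{tag}.pkl","wb"))
E
python3 -c "
from look import *
look('w1',['finned_module','flat_module','board_rack'])"
```

```text
2.475 [527.9 300.3 269.9] [-3.1410e+00 -5.0000e-04  1.9502e+00]
finned_module [([286.4, 217.5], 0.82)]
flat_module [([299.6, 328.6], 0.79)]
board_rack [([294.5, 262.5], 0.7)]
```

View pics/w1.png

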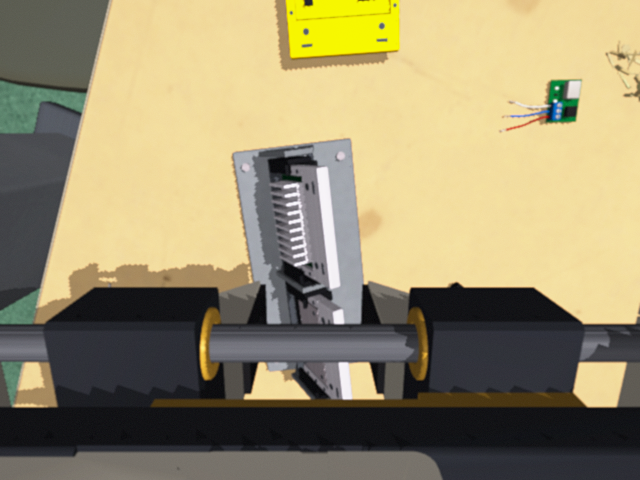

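The wrist view shows the finned module at about (305,230), the rack's far corners at (234,154) and (351,140), and the yellow look-alike at the top. Now a second view with a baseline.

Emit:
{"fn": "send_rows", "kwargs": {
  "offset": [
    [-0.4,-0.2,0],
    [-0.8,-0.4,0],
    [-0.8,-0.4,0],
    [-0.8,-0.4,0],
    [-0.8,-0.4,0]
  ],
  "delta_rot": [
    [0,0,0],
    [0,0,0],
    [0,0,0],
    [0,0,0],
    [0,0,0]
  ]
}}

```text
time: 3.3
tool_pos: [520.1, 193.0, 269.9]
tcp_rot: [3.141, -0.0, 1.948]
contact_force: [-0.7, -0.2, -0.4]
grip_width: 39.5
finger_force: 0.0
```

```bash
python3 -c "
from look import *
look('w2',['finned_module','flat_module','board_rack'])
a=cv2.imread('pics/w1.png')[125:305,220:380];b=cv2.imread('pics/w2.png')
r=pickle.load(open('w2.pkl','rb'));u=[int(x) for x in (r[2]['finned_module'] or [((350,130),0)])[0][0]];print(u)
x0=max(0,u[0]-70);y0=max(0,u[1]-95);b=b[y0:y0+180,x0:x0+160];print(x0,y0)
f=lambda i:cv2.resize(i,(400,450),interpolation=cv2.INTER_CUBIC)
c=np.hstack([f(a),f(b)])
for j in range(0,9):cv2.putText(c,str(20*j),(0,50*j+8),0,.35,(0,0,255),1)
for j in range(0,16):cv2.putText(c,str((20*j)%160),(50*j,10),0,.35,(0,0,255),1)
cv2.imwrite('pics/c2.png',c)"
```

```text
3.3 [520.1 193.  269.9] [ 3.1413e+00 -3.0000e-04  1.9485e+00]
finned_module [([336.2, 111.3], 0.94), ([338.2, 173.4], 0.52)]
flat_module [([349.7, 238.8], 0.86)]
board_rack [([336.8, 174.5], 0.57)]
[336, 111]
266 16
```

View pics/c2.png

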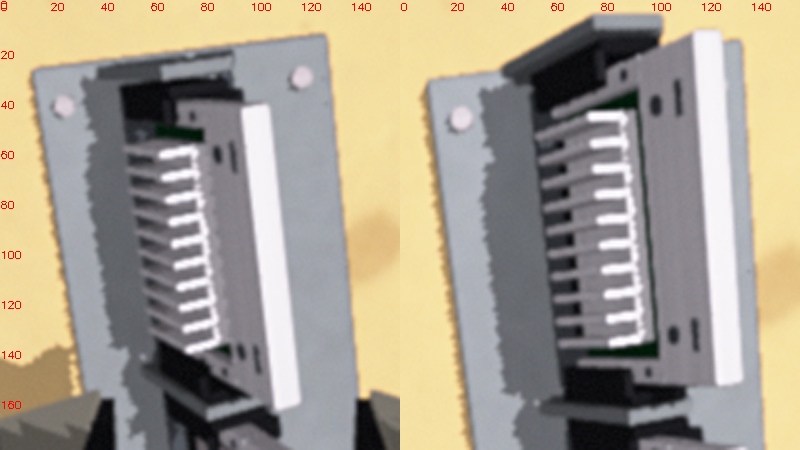

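```bash
cat > fit.py <<'E'
from look import *
k1=pickle.load(open('w1.pkl','rb'))[0];k2=pickle.load(open('w2.pkl','rb'))[0]
u1=np.array([(317.2,168.2),(327.2,166.6),(330,288.2),(340,285.8)]);u2=np.array([(383.6,28.8),(393.2,28),(392.8,170),(403.2,167.6)])
for a,b in zip(u1,u2): p,e=tri([(k1,a),(k2,b)]);print(p.round(1),np.round(e,2))
for a,b in [((232.8,153),(277.2,48.8)),((350.8,139),(402.8,32)),((286.4,217.5),(336.2,111.3))]: p,e=tri([(k1,a),(k2,b)]);print("rackcorner/org",p.round(1),np.round(e,2))
M=np.array([(-5,50,85),(5,50,85),(-5,-50,85),(5,-50,85)],float)
def RM(yaw,t): return R.from_euler("ZY",[yaw,t]).as_matrix()
def f(q,full=True):
    P=M@RM(q[3],q[4]).T+q[:3]
    return np.r_[(proj(k1,P)-u1).ravel(),(proj(k2,P)-u2).ravel(),(q[4]-np.radians(27))*200]
s=least_squares(f,[512,283,35,.38,.47]);q=s.x;print(q.round(3),np.degrees(q[4]),s.fun.round(2))
E
python3 fit.py
```

```text
[514.1 339.6 110.3] [0.07 0.07]
[520.7 343.4 107.2] [0.33 0.33]
[560.7 252.5 110.4] [0.16 0.16]
[567.8 257.1 109.1] [0.06 0.06]
rackcorner/org [434.2 313.8   5.6] [0.26 0.26]
rackcorner/org [538.7 370.5   7. ] [0.1 0.1]
rackcorner/org [506.8 280.1  42.8] [0.2 0.2]
[5.07261e+02 2.79579e+02 3.13820e+01 4.97000e-01 4.71000e-01] 27.014300875685027 [-0.81 -0.75  0.55 -1.03  0.31  0.39  0.64 -0.39 -0.88 -0.37  0.91  0.33
 -0.28  0.68 -0.34  1.14  0.05]
```

```bash
python3 - <<'E'
from mv import *
R0=down(.38);p0=np.array([530,300,270])+R0@[-96,-48,0]
o=np.array([507,279.6,33.8]);R1=down(.495,np.radians(27));zm=-R1[:,2]
print(p0,o+zm*142);chain(p0,R0,o+zm*142,R1);print("down to57:",85/120)
E
```

```text
[521.03246256 193.04401245 270.        ] [563.72863568 310.22369966 160.32292643]
call 0 off [0.7749, 0.6926, 0.914] rot [0.0749, -0.0043, -0.018] rows>= 2.7
down to57: 0.7083333333333334
```

Emit:
{"fn": "send_rows", "kwargs": {
  "offset": [
    [0.2,0.18,0.15],
    [0.45,0.4,0.4],
    [0.775,0.693,0.7],
    [0.775,0.693,0.914],
    [0.775,0.693,0.914],
    [0.775,0.693,0.914],
    [0.775,0.693,0.914]
  ],
  "delta_rot": [
    [0.025,-0.001,-0.006],
    [0.05,-0.003,-0.012],
    [0.075,-0.0043,-0.018],
    [0.075,-0.0043,-0.018],
    [0.075,-0.0043,-0.018],
    [0.075,-0.0043,-0.018],
    [0.075,-0.0043,-0.018]
  ]
}}

```text
time: 4.38
tool_pos: [563.9, 308.3, 165.4]
tcp_rot: [-2.677, 0.001, 2.061]
contact_force: [0.1, -0.0, 0.6]
grip_width: 39.4
finger_force: 0.0
```

```bash
python3 - <<'E'
from look import *
from mv import down
o=get_obs();print(o["joint_positions"].round(3),R.from_matrix(down(.495,np.radians(27))).as_euler("xyz"))
look('w3',[])
k=pickle.load(open('w3.pkl','rb'))[0]
# predicted model overlay
O=np.array([507,279.6,33.8]);Q=R.from_euler("ZY",[.495,np.radians(27)]).as_matrix()
M=np.array([(-5,50,85),(5,50,85),(5,-50,85),(-5,-50,85),(-5,-50,0),(-5,50,0)],float);P=proj(k,M@Q.T+O)
im=cv2.imread('pics/w3.png');cv2.polylines(im,[P[:4].round().astype(int)],True,(0,0,255),1);cv2.imwrite('pics/w3o.png',im);print(P.round())
E
```

```text
[ 0.401  0.932  0.714 -0.044  1.958 -0.096] [-2.67035376  0.          2.06579633]
4.375 [563.9 308.3 165.4] [-2.6774e+00  6.0000e-04  2.0611e+00]
[[310. 166.]
 [329. 166.]
 [328. 338.]
 [311. 338.]
 [311. 285.]
 [310. 156.]]
```

View pics/w3o.png

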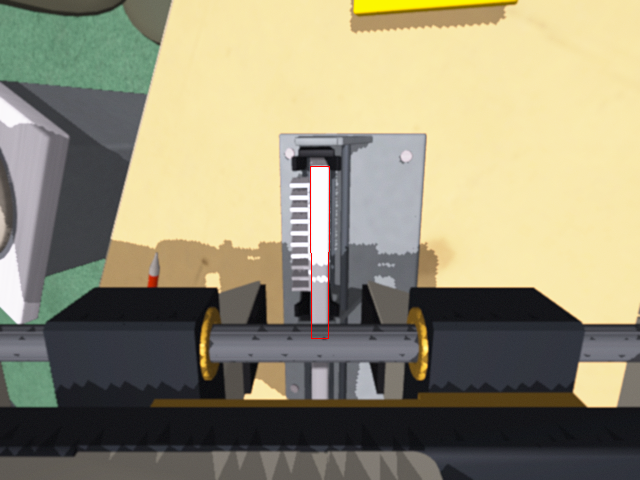

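The predicted outline (red) lies exactly on the module's top edge at (319,250), centred between the fingers. Descending along the slope.

Emit:
{"fn": "send_rows", "kwargs": {
  "offset": [
    [0,0,0],
    [0,0,0.2],
    [0,0,0.4],
    [0,0,0.6],
    [0,0,0.7],
    [0,0,0.7],
    [0,0,0.7]
  ],
  "delta_rot": [
    [0,0,0],
    [0,0,0],
    [0,0,0],
    [0,0,0],
    [0,0,0],
    [0,0,0],
    [0,0,0]
  ]
}}

```text
time: 5.3
tool_pos: [530.4, 291.3, 86.5]
tcp_rot: [-2.672, 0.0, 2.062]
contact_force: [0.2, -0.6, 0.1]
grip_width: 39.5
finger_force: 0.0
```

Emit:
{"fn": "send_rows", "kwargs": {
  "offset": [
    [0,0,0],
    [0,0,0],
    [0,0,0],
    [0,0,0],
    [0,0,0]
  ],
  "delta_rot": [
    [0,0,0],
    [0,0,0],
    [0,0,0],
    [0,0,0],
    [0,0,0]
  ],
  "grip": 0
}}

```text
time: 5.92
tool_pos: [529.8, 291.1, 85.5]
tcp_rot: [-2.67, -0.0, 2.062]
contact_force: [0.5, 0.8, -0.6]
grip_width: 9.5
finger_force: 30.0
```

Emit:
{"fn": "send_rows", "kwargs": {
  "offset": [
    [0,0,-0.1],
    [0,0,-0.25],
    [0,0,-0.45],
    [0,0,-0.7],
    [0,0,-0.9],
    [0,0,-0.9],
    [0,0,-0.9]
  ],
  "delta_rot": [
    [0,0,0],
    [0,0,0],
    [0,0,0],
    [0,0,0],
    [0,0,0],
    [0,0,0],
    [0,0,0]
  ]
}}

```text
time: 6.8
tool_pos: [572.5, 313.9, 180.6]
tcp_rot: [-2.668, -0.0, 2.062]
contact_force: [-0.1, 0.0, -1.4]
grip_width: 9.5
finger_force: 30.0
```

```bash
python3 - <<'E'
from mv import *
R0=down(.495,np.radians(27));o=np.array([507,279.6,33.8]);zm=-R0[:,2]
p0=o+zm*(142-84+108);print(p0)
# go up/back above the bench, view shuttle: camera is on tool +x (left). slot ~ (535,-190)
R1=down(-.2,0)
chain(p0,R0,[530,60,270],R1)
E
```

```text
[573.3165741  315.39953622 181.70708302]
call 0 off [-0.8507, -0.7589, -0.0262] rot [-0.036, 0.013, 0.0543] rows>= 2.2
call 1 off [-1.0405, -0.4015, -0.2378] rot [-0.036, 0.013, 0.0543] rows>= 2.2
```

```bash
python3 - <<'E'
from mv import *
R0=down(.495,np.radians(27));o=np.array([507,279.6,33.8]);zm=-R0[:,2]
p0=o+zm*(142-84+108)
R1=down(-.2,0);Rm=R0@R.from_rotvec(R.from_matrix(R0.T@R1).as_rotvec()*.4).as_matrix()
chain(p0,R0,[530,240,260],Rm);chain([530,240,260],Rm,[460,-270,310],R1)
E
```

```text
call 0 off [-0.3814, -0.8452, -0.3016] rot [-0.0288, 0.0104, 0.0434] rows>= 1.9
call 0 off [-0.8074, -0.2999, 0.0341] rot [-0.0086, 0.0031, 0.013] rows>= 1.7
call 1 off [-0.8297, -0.2339, 0.0035] rot [-0.0086, 0.0031, 0.013] rows>= 1.7
call 2 off [-0.8458, -0.1647, -0.0238] rot [-0.0086, 0.0031, 0.013] rows>= 1.7
call 3 off [-0.8556, -0.0931, -0.0475] rot [-0.0086, 0.0031, 0.013] rows>= 1.7
call 4 off [-0.8591, -0.0198, -0.0674] rot [-0.0086, 0.0031, 0.013] rows>= 1.7
```

Emit:
{"fn": "send_rows", "kwargs": {
  "offset": [
    [-0.1,-0.25,-0.2],
    [-0.25,-0.55,-0.302],
    [-0.381,-0.845,-0.302],
    [-0.381,-0.845,-0.302]
  ],
  "delta_rot": [
    [-0.01,0.0035,0.0145],
    [-0.02,0.007,0.029],
    [-0.0288,0.0104,0.0434],
    [-0.0288,0.0104,0.0434]
  ]
}}

```text
time: 7.3
tool_pos: [527.2, 236.8, 261.8]
tcp_rot: [-2.858, 0.04, 1.782]
contact_force: [-0.3, 0.8, -1.3]
grip_width: 10.1
finger_force: 30.0
```

Emit:
{"fn": "send_rows", "kwargs": {
  "offset": [
    [-0.4,-0.15,0.015],
    [-0.807,-0.3,0.034],
    [-0.807,-0.3,0.034]
  ],
  "delta_rot": [
    [-0.0043,0.0015,0.0065],
    [-0.0086,0.0031,0.013],
    [-0.0086,0.0031,0.013]
  ]
}}

```text
time: 7.68
tool_pos: [514.5, 134.4, 269.8]
tcp_rot: [-2.914, 0.042, 1.698]
contact_force: [-0.4, -0.0, -1.5]
grip_width: 9.9
finger_force: 30.0
```

Emit:
{"fn": "send_rows", "kwargs": {
  "offset": [
    [-0.41,-0.117,0.002],
    [-0.83,-0.234,0.0035],
    [-0.83,-0.234,0.0035]
  ],
  "delta_rot": [
    [-0.0043,0.0015,0.0065],
    [-0.0086,0.0031,0.013],
    [-0.0086,0.0031,0.013]
  ]
}}

```text
time: 8.05
tool_pos: [500.5, 33.2, 279.7]
tcp_rot: [-2.972, 0.039, 1.614]
contact_force: [-0.1, 1.2, -2.2]
grip_width: 9.5
finger_force: 30.0
```

Emit:
{"fn": "send_rows", "kwargs": {
  "offset": [
    [-0.42,-0.082,-0.012],
    [-0.846,-0.165,-0.024],
    [-0.846,-0.165,-0.024]
  ],
  "delta_rot": [
    [-0.0043,0.0015,0.0065],
    [-0.0086,0.0031,0.013],
    [-0.0086,0.0031,0.013]
  ]
}}

```text
time: 8.43
tool_pos: [486.5, -68.3, 289.7]
tcp_rot: [-3.029, 0.03, 1.531]
contact_force: [0.5, 0.4, -1.6]
grip_width: 10.0
finger_force: 30.0
```

Emit:
{"fn": "send_rows", "kwargs": {
  "offset": [
    [-0.43,-0.046,-0.024],
    [-0.856,-0.093,-0.0475],
    [-0.856,-0.093,-0.0475]
  ],
  "delta_rot": [
    [-0.0043,0.0015,0.0065],
    [-0.0086,0.0031,0.013],
    [-0.0086,0.0031,0.013]
  ]
}}

```text
time: 8.8
tool_pos: [472.5, -169.9, 299.6]
tcp_rot: [-3.085, 0.017, 1.448]
contact_force: [0.0, 0.7, -1.6]
grip_width: 9.7
finger_force: 30.0
```

Emit:
{"fn": "send_rows", "kwargs": {
  "offset": [
    [-0.43,-0.01,-0.034],
    [-0.859,-0.02,-0.067],
    [-0.859,-0.02,-0.067],
    [-0.859,-0.02,-0.067],
    [-0.859,-0.02,-0.067]
  ],
  "delta_rot": [
    [-0.0043,0.0015,0.0065],
    [-0.0086,0.0031,0.013],
    [-0.0086,0.0031,0.013],
    [-0.0086,0.0031,0.013],
    [-0.0086,0.0031,0.013]
  ]
}}

```text
time: 9.43
tool_pos: [458.6, -268.8, 309.9]
tcp_rot: [-3.14, -0.0, 1.371]
contact_force: [-0.6, -0.6, -1.4]
grip_width: 9.7
finger_force: 30.0
```

```bash
python3 -c "
from look import *
look('w4',['shuttle','shuttle_slot','push_face','bay_seat','roller_track'])
print(get_obs()['joint_positions'].round(2))"
```

```text
9.425 [ 458.6 -268.8  309.9] [-3.1396 -0.      1.3714]
shuttle [([373.6, 105.5], 0.7)]
shuttle_slot [([376.5, 108.8], 0.68)]
push_face [([296.9, 101.7], 0.67)]
bay_seat [([533.0, 115.1], 0.66)]
roller_track [([374.1, 107.4], 0.52)]
[-0.68  0.3   1.35 -0.    1.49 -0.47]
```

View pics/w4.png

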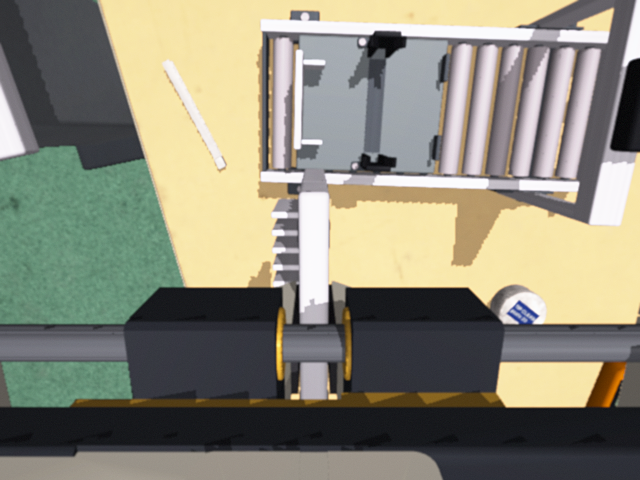

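The shuttle's slot is at about (377,108), with black guides at (380,43) and (372,162). The push plate is at (298,100) and the held module is intact at (315,240). Now a second viewpoint.

Emit:
{"fn": "send_rows", "kwargs": {
  "offset": [
    [0.25,-0.25,0],
    [0.5,-0.5,0],
    [0.5,-0.5,0],
    [0.5,-0.5,0],
    [0.5,-0.5,0]
  ],
  "delta_rot": [
    [0,0,0],
    [0,0,0],
    [0,0,0],
    [0,0,0],
    [0,0,0]
  ]
}}

```text
time: 10.35
tool_pos: [411.6, -200.8, 310.1]
tcp_rot: [-3.141, 0.001, 1.368]
contact_force: [0.3, -0.3, -2.2]
grip_width: 9.7
finger_force: 30.0
```

```bash
python3 -c "
from look import *
look('w5',['shuttle','shuttle_slot','push_face','bay_seat','roller_track'])
r=pickle.load(open('w5.pkl','rb'));u=(r[2]['shuttle_slot'] or r[2]['shuttle'])[0][0];x1=int(u[0])-110;y1=int(u[1])-95;print(x1,y1)
a=cv2.imread('pics/w4.png')[0:200,255:475];b=cv2.imread('pics/w5.png')
y1=max(0,y1);b=b[y1:y1+200,x1:x1+220]
f=lambda i:cv2.resize(i,(400*220//200,400),interpolation=cv2.INTER_CUBIC)
A=cv2.resize(a,None,fx=1.8,fy=1.8,interpolation=cv2.INTER_CUBIC);B=cv2.resize(b,None,fx=1.8,fy=1.8,interpolation=cv2.INTER_CUBIC)
c=np.hstack([A,B]);print(c.shape,y1)
cv2.imwrite('pics/c5.png',c)"
```

```text
10.35 [ 411.6 -200.8  310.1] [-3.1406e+00  1.2000e-03  1.3676e+00]
shuttle [([429.0, 161.9], 0.85)]
shuttle_slot [([432.8, 164.3], 0.78)]
push_face [([361.4, 168.3], 0.89)]
bay_seat [([582.0, 169.2], 0.94)]
roller_track []
322 69
(360, 792, 3) 69
```

View pics/c5.png

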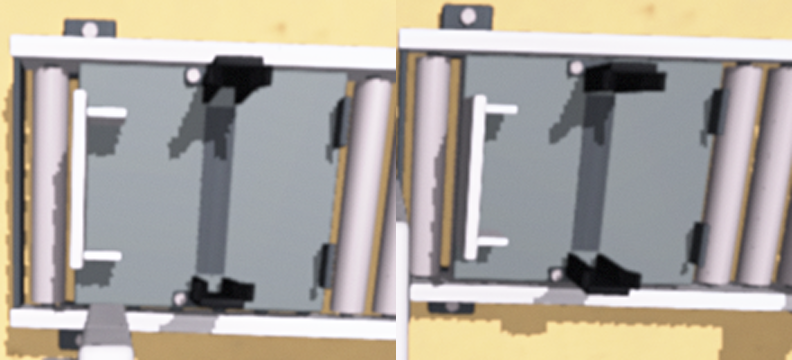

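```bash
cat > fit2.py <<'E'
from look import *
D=[pickle.load(open(f'w{i}.pkl','rb')) for i in (4,5)];K=[d[0] for d in D]
for n in ['shuttle_slot','push_face','bay_seat','shuttle']:
    p,e=tri([(K[i],D[i][2][n][0][0]) for i in (0,1)]);print(n,p.round(1),np.round(e,1))
for a,b in [((447.8,38.9),(503.1,102.3)),((436,173),(489,229))]:
    p,e=tri([(K[0],a),(K[1],b)]);print("front corner",p.round(1),np.round(e,1))
obs=[(0,(295.6,50.6),102,-75,40),(0,(294.4,148.3),102,-75,-40),(0,(447.8,38.9),50,65,62),(0,(436,173),50,65,-62),(0,(377.2,55.6),50,0,None),(0,(371.9,150),50,0,None),
 (1,(503.1,102.3),50,65,62),(1,(489,229),50,65,-62),(1,(435.1,127.3),50,0,None),(1,(428.1,205.1),50,0,None)]
for i in (0,1):
    for n,z,x in [('shuttle_slot',50,0),('push_face',86,-75)]: obs.append((i,D[i][2][n][0][0],z,x,0))
def f(q):
    c,s=np.cos(q[2]),np.sin(q[2]);r=[]
    for i,u,z,x,y in obs:
        d=atz(K[i],u,z)[:2]-q[:2];l=[c*d[0]+s*d[1],-s*d[0]+c*d[1]];r+=[l[0]-x,(l[1]-y) if y is not None else 0]
    return np.array(r)
s=least_squares(f,[535,-190,-.2],loss="soft_l1");print(s.x.round(3));print(f(s.x).reshape(-1,2).round(1))
E
python3 fit2.py
```

```text
shuttle_slot [ 538.6 -192.4   35.5] [1.1 1.1]
push_face [ 461.7 -174.6   88.2] [0.6 0.6]
bay_seat [ 696.6 -230.5   26.1] [0.6 0.6]
shuttle [ 536.  -189.    33.8] [0.5 0.5]
front corner [ 611.5 -144.7   46.3] [0.1 0.1]
front corner [ 581.7 -264.9   59.3] [0.4 0.4]
[ 5.34364e+02 -1.91335e+02 -2.20000e-01]
[[-0.1 -0.2]
 [-0.4  1.5]
 [-1.  -0.3]
 [ 0.3 -0. ]
 [-0.7  0. ]
 [-0.7  0. ]
 [-1.6  0.1]
 [ 1.1 -1.8]
 [-0.2  0. ]
 [-0.   0. ]
 [ 1.5 -1.6]
 [ 0.7  1. ]
 [ 0.9  1.8]
 [ 0.2 -0.2]]
```

```bash
python3 - <<'E'
from mv import *
R0=eul([-3.1406,.0012,1.3676]);print(down(-.2)[:,1])
chain([411.6,-200.8,310.1],R0,[534,-192.1,186],down(-.22))
E
```

```text
[ 0.98006658 -0.19866933 -0.        ]
call 0 off [0.139, 0.4927, 0.5164] rot [-0.0001, 0.0001, 0.0013] rows>= 1.4
call 1 off [0.1429, 0.4913, 0.5168] rot [-0.0001, 0.0001, 0.0013] rows>= 1.4
```

Emit:
{"fn": "send_rows", "kwargs": {
  "offset": [
    [0.14,0.48,0.0],
    [0.282,0.984,0.2],
    [0.282,0.984,0.6],
    [0.282,0.984,0.9],
    [0.282,0.984,0.9],
    [0.282,0.984,0.9],
    [0.282,0.984,0.9]
  ],
  "delta_rot": [
    [0,0,0.0026],
    [0,0,0.0026],
    [0,0,0.0026],
    [0,0,0.0026],
    [0,0,0.0026],
    [0,0,0.0026],
    [0,0,0.0026]
  ]
}}

```text
time: 11.52
tool_pos: [534.3, -191.3, 204.2]
tcp_rot: [3.139, 0.002, 1.352]
contact_force: [0.1, -1.2, -0.8]
grip_width: 10.3
finger_force: 30.0
```

```bash
python3 - <<'E'
from look import *
look('w6',[]);k,o,_=pickle.load(open('w6.pkl','rb'))
im=cv2.imread('pics/w6.png')
Q=R.from_euler("xyz",o["tcp_rot"]).as_matrix()
# module in tool: centre at tool x +.8, lower edge 57 below
M=np.array([(50.8,-5,57),(50.8,5,57),(50.8,5,-28),(50.8,-5,-28)],float);P=proj(k,M@Q.T+o["tool_pos"])
c,s=np.cos(-.22),np.sin(-.22);S=np.array([[c,-s,0],[s,c,0],[0,0,1]]);t=np.array([534.1,-191.3,40])
G=proj(k,np.array([(-6.25,52,10),(6.25,52,10),(-6.25,52,55),(6.25,52,55),(-75,40,62),(-75,-40,62),(65,62,10),(65,-62,10)],float)@S.T+t)
im=cv2.resize(im,None,fx=3,fy=3,interpolation=cv2.INTER_CUBIC)
for q in M[:0]:pass
cv2.polylines(im,[(P*3+1).round().astype(int)],True,(0,0,255),1)
for g in G: cv2.circle(im,tuple((g*3+1).round().astype(int)),3,(0,255,0),1)
print(P.round(),G.round());cx=int(P[0,0]*3);cy=int(P[0,1]*3)
y0=max(0,cy-300);cv2.imwrite('pics/c6.png',im[y0:y0+600,max(0,cx-400):cx+400])
E
```

```text
11.525 [ 534.3 -191.3  204.2] [3.1390e+00 2.1000e-03 1.3517e+00]
[[305. 167.]
 [324. 167.]
 [331. 191.]
 [299. 191.]] [[305. 154.]
 [322. 154.]
 [304. 158.]
 [323. 158.]
 [194. 178.]
 [203. 296.]
 [401. 140.]
 [392. 296.]]
```

View pics/c6.png

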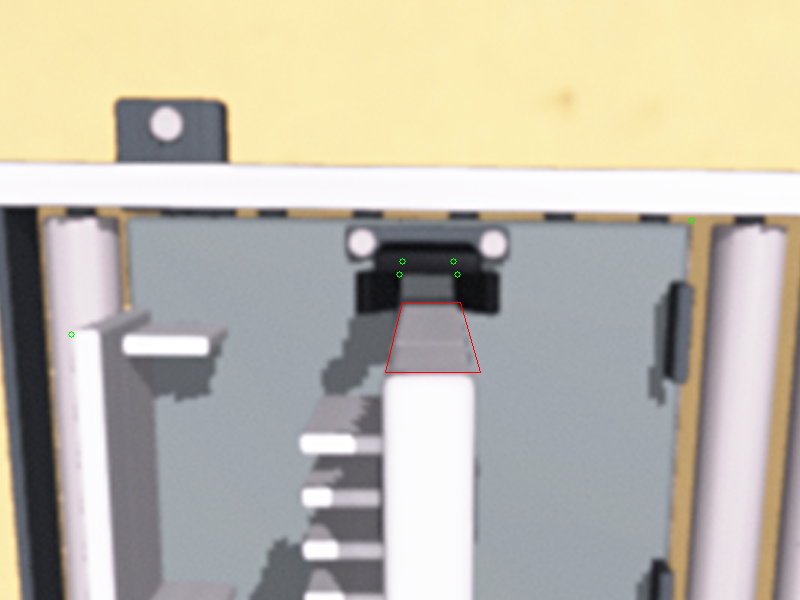

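The picture shows the module's lower edge (crop 403–462, row 302) centred on the guide channel (403–457). Descending in steps while watching the force.

Emit:
{"fn": "send_rows", "kwargs": {
  "offset": [
    [-0.007,0,0.1],
    [-0.007,0,0.22],
    [-0.007,0,0.3],
    [-0.007,0,0.36],
    [-0.007,0,0.42],
    [-0.007,0,0.48],
    [-0.007,0,0.48]
  ],
  "delta_rot": [
    [0,0,0],
    [0,0,0],
    [0,0,0],
    [0,0,0],
    [0,0,0],
    [0,0,0],
    [0,0,0]
  ]
}}

```text
time: 12.45
tool_pos: [533.0, -191.5, 143.9]
tcp_rot: [-3.14, 0.001, 1.352]
contact_force: [0.2, 0.5, -1.7]
grip_width: 9.8
finger_force: 30.0
```

Emit:
{"fn": "send_rows", "kwargs": {
  "offset": [
    [0,0,0.05],
    [0,0,0.1],
    [0,0,0.15],
    [0,0,0.2],
    [0,0,0.25],
    [0,0,0.25]
  ],
  "delta_rot": [
    [0,0,0],
    [0,0,0],
    [0,0,0],
    [0,0,0],
    [0,0,0],
    [0,0,0]
  ]
}}

```text
time: 13.2
tool_pos: [532.9, -191.5, 113.9]
tcp_rot: [-3.14, 0.001, 1.352]
contact_force: [-0.3, -0.5, -1.9]
grip_width: 9.8
finger_force: 30.0
```

Emit:
{"fn": "send_rows", "kwargs": {
  "offset": [
    [0,0,0.015],
    [0,0,0.03],
    [0,0,0.045],
    [0,0,0.055],
    [0,0,0.055]
  ],
  "delta_rot": [
    [0,0,0],
    [0,0,0],
    [0,0,0],
    [0,0,0],
    [0,0,0]
  ]
}}

```text
time: 13.82
tool_pos: [533.1, -191.6, 107.8]
tcp_rot: [-3.14, 0.001, 1.352]
contact_force: [0.2, -0.3, -1.5]
grip_width: 10.4
finger_force: 30.0
```

No contact yet, so I'll go in small steps.

Emit:
{"fn": "send_rows", "kwargs": {
  "offset": [
    [0,0,0.008],
    [0,0,0.016],
    [0,0,0.016],
    [0,0,0.016]
  ],
  "delta_rot": [
    [0,0,0],
    [0,0,0],
    [0,0,0],
    [0,0,0]
  ]
}}

```text
time: 14.32
tool_pos: [533.4, -191.8, 106.5]
tcp_rot: [-3.141, 0.001, 1.352]
contact_force: [-1.4, 0.1, 4.3]
grip_width: 9.5
finger_force: 30.0
```

Emit:
{"fn": "send_rows", "kwargs": {
  "offset": [
    [0,0,0.008],
    [0,0,0.016],
    [0,0,0.016],
    [0,0,0.016]
  ],
  "delta_rot": [
    [0,0,0],
    [0,0,0],
    [0,0,0],
    [0,0,0]
  ]
}}

```text
time: 14.82
tool_pos: [534.6, -192.2, 106.4]
tcp_rot: [3.138, 0.002, 1.352]
contact_force: [-1.4, 1.1, 14.7]
grip_width: 10.1
finger_force: 30.0
```

Contact at TCP z 106.5, where 107 was expected, so the module is on the slot floor. Releasing and retreating upward.

Emit:
{"fn": "send_rows", "kwargs": {
  "offset": [
    [0,0,0],
    [0,0,0],
    [0,0,0],
    [0,0,0]
  ],
  "delta_rot": [
    [0,0,0],
    [0,0,0],
    [0,0,0],
    [0,0,0]
  ],
  "grip": 0.4
}}

```text
time: 15.32
tool_pos: [533.0, -191.5, 103.7]
tcp_rot: [-3.14, 0.001, 1.352]
contact_force: [-0.3, -0.1, 0.3]
grip_width: 36.5
finger_force: 0.0
```

Emit:
{"fn": "send_rows", "kwargs": {
  "offset": [
    [0,0,-0.15],
    [0,0,-0.4],
    [0,0,-0.8],
    [0,0,-1],
    [0,0,-1],
    [0,0,-1]
  ],
  "delta_rot": [
    [0,0,0],
    [0,0,0],
    [0,0,0],
    [0,0,0],
    [0,0,0],
    [0,0,0]
  ]
}}

```text
time: 16.08
tool_pos: [532.7, -191.2, 222.7]
tcp_rot: [-3.138, 0.0, 1.352]
contact_force: [0.2, 0.7, -0.2]
grip_width: 36.8
finger_force: 0.0
```

```bash
python3 - <<'E'
from look import *
look('w7',[]);k,o,_=pickle.load(open('w7.pkl','rb'))
im=cv2.imread('pics/w7.png')
c,s=np.cos(-.22),np.sin(-.22);S=np.array([[c,-s,0],[s,c,0],[0,0,1]]);t=np.array([534.1,-191.3,40])
G=lambda h:proj(k,(np.array([(-5,50,h),(5,50,h),(5,-50,h),(-5,-50,h)],float)@S.T+t))
for h,col in((95,(0,0,255)),(98,(255,0,0))): cv2.polylines(im,[G(h).round().astype(int)],True,col,1)
cv2.imwrite('pics/c7.png',im)
from mv import *
# push pre-pose: tool x = -track x, tool y = +/- track y
d=np.array([c,s,0]);l=np.array([-s,c,0]);R1=np.c_[-d,np.cross([0,0,-1],-d),[0,0,-1]]
print(R1.round(2)); pf=t+d*-75
pre=np.array([pf[0],pf[1],190])-d*45
chain(o["tool_pos"],eul(o["tcp_rot"]),pre+[0,0,35],R1);print(pre,o["joint_positions"].round(2))
E
```

```text
16.075 [ 532.7 -191.2  222.7] [-3.1384e+00  5.0000e-04  1.3519e+00]
[[-0.98  0.22  0.  ]
 [ 0.22  0.98  0.  ]
 [-0.    0.   -1.  ]]
call 0 off [0.0028, -0.9883, -0.0163] rot [-0.0005, -0.0003, -0.2498] rows>= 8.4
[ 416.99230608 -165.11244523  190.        ] [-0.48  0.42  1.41 -0.    1.31 -0.26]
```

View pics/c7.png

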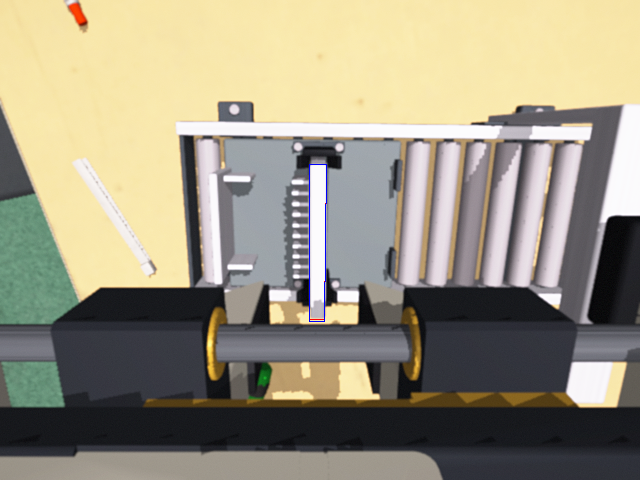

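Seated: the predicted top outline (135 mm) matches the module's top at (317,240). Now turning 90° and moving behind the push plate.

Emit:
{"fn": "send_rows", "kwargs": {
  "offset": [
    [0,-0.1,0],
    [0,-0.25,0],
    [0,-0.4,0],
    [0,-0.55,0],
    [0,-0.7,0],
    [0,-0.85,0],
    [0,-0.988,0],
    [0,-0.988,0]
  ],
  "delta_rot": [
    [0,0,-0.029],
    [0,0,-0.058],
    [0,0,-0.087],
    [0,0,-0.116],
    [0,0,-0.145],
    [0,0,-0.174],
    [0,0,-0.203],
    [0,0,-0.232]
  ],
  "grip": 0.2
}}

```text
time: 17.12
tool_pos: [416.1, -165.1, 223.0]
tcp_rot: [-3.141, -0.004, 2.815]
contact_force: [-0.2, -0.4, 0.7]
grip_width: 18.5
finger_force: 0.0
```

Emit:
{"fn": "send_rows", "kwargs": {
  "offset": [
    [0,0,0],
    [0,0,0.1],
    [0,0,0.1],
    [0,0,0.1]
  ],
  "delta_rot": [
    [0,0,-0.018],
    [0,0,-0.018],
    [0,0,-0.018],
    [0,0,-0.018]
  ]
}}

```text
time: 17.62
tool_pos: [417.4, -165.7, 211.6]
tcp_rot: [-3.141, -0.002, 2.921]
contact_force: [0.7, 0.1, 0.2]
grip_width: 18.3
finger_force: 0.0
```

```bash
python3 - <<'E'
from look import *;from mv import *
o=get_obs();print(o["tool_pos"].round(1),o["tcp_rot"].round(3),o["joint_positions"].round(2))
c,s=np.cos(-.22),np.sin(-.22);d=np.array([c,s,0]);t=np.array([534.1,-191.3,40])
R1=np.c_[-d,np.cross([0,0,-1],-d),[0,0,-1]]
p=t-d*110;p[2]=150;chain(o["tool_pos"],eul(o["tcp_rot"]),p,R1)
e=o["tool_pos"]-t;print("along",e@d,"lat",e@[-s,c,0])
D=[pickle.load(open(f'w{i}.pkl','rb')) for i in (4,5)]
print([((atz(x[0],x[2]['bay_seat'][0][0],40)-t)@np.c_[d,[-s,c,0]]).round(1) for x in D])
E
```

```text
[ 417.4 -165.7  211.6] [-3.141e+00 -2.000e-03  2.921e+00] [-0.55  0.22  1.74 -0.    1.18 -1.9 ]
call 0 off [-0.0804, 0.0041, 0.5135] rot [-0.0001, -0.0004, -0.0] rows>= 1.0
along -119.5074334098528 lat -0.4514370475228405
[array([159.6,  -3.8]), array([158.7,  -1.2])]
```

Emit:
{"fn": "send_rows", "kwargs": {
  "offset": [
    [0,0,0.25],
    [0,0,0.6],
    [0,0,0.9],
    [0,0,0.9]
  ],
  "delta_rot": [
    [0,0,0],
    [0,0,0],
    [0,0,0],
    [0,0,0]
  ]
}}

```text
time: 18.12
tool_pos: [416.0, -165.0, 102.5]
tcp_rot: [3.141, -0.006, 2.922]
contact_force: [0.6, 0.5, 0.2]
grip_width: 18.2
finger_force: 0.0
```

Emit:
{"fn": "send_rows", "kwargs": {
  "offset": [
    [0,0,0.12],
    [0,0,0.24],
    [-0.06,0,0.24],
    [-0.12,0,0.24],
    [-0.18,0,0.24],
    [-0.21,0,0.24],
    [-0.21,0,0.24]
  ],
  "delta_rot": [
    [0,0,0],
    [0,0,0],
    [0,0,0],
    [0,0,0],
    [0,0,0],
    [0,0,0],
    [0,0,0]
  ]
}}

```text
time: 19.0
tool_pos: [442.2, -171.4, 75.4]
tcp_rot: [-3.14, -0.001, 2.923]
contact_force: [-0.3, 0.4, -0.0]
grip_width: 18.6
finger_force: 0.0
```

Emit:
{"fn": "send_rows", "kwargs": {
  "offset": [
    [-0.03,0,0],
    [-0.06,0,0],
    [-0.1,0,0],
    [-0.15,0,0],
    [-0.2,0,0],
    [-0.25,0,0],
    [-0.3,0,0],
    [-0.35,0,0]
  ],
  "delta_rot": [
    [0,0,0],
    [0,0,0],
    [0,0,0],
    [0,0,0],
    [0,0,0],
    [0,0,0],
    [0,0,0],
    [0,0,0]
  ]
}}

```text
time: 20.0
tool_pos: [483.2, -180.6, 75.2]
tcp_rot: [-3.141, -0.001, 2.923]
contact_force: [-1.7, -1.6, -0.5]
grip_width: 18.5
finger_force: 0.8
```

Emit:
{"fn": "send_rows", "kwargs": {
  "offset": [
    [-0.05,0,0],
    [-0.1,0,0],
    [-0.15,0,0],
    [-0.2,0,0],
    [-0.25,0,0],
    [-0.3,0,0],
    [-0.35,0,0],
    [-0.4,0,0]
  ],
  "delta_rot": [
    [0,0,0],
    [0,0,0],
    [0,0,0],
    [0,0,0],
    [0,0,0],
    [0,0,0],
    [0,0,0],
    [0,0,0]
  ]
}}

```text
time: 21.0
tool_pos: [530.2, -191.0, 75.3]
tcp_rot: [-3.141, -0.001, 2.923]
contact_force: [-1.7, -0.3, -0.1]
grip_width: 18.5
finger_force: 0.8
```

```bash
python3 - <<'E'
from look import *
o=get_obs();c,s=np.cos(-.22),np.sin(-.22);d=np.array([c,s,0]);e=o["tool_pos"]-[534.1,-191.3,40];print("along",e@d,"lat",e@[-s,c,0],o["contact_force"].round(1))
optics.capture("scene")
ks=optics.get_calibration("scene")
for n,z in(("push_face",86),("shuttle_slot",50),("finned_module",50)):
  for r in finder.pinpoint(n,"scene")[:2]:
    a=atz(ks,r["uv"],z)-[534.1,-191.3,40];print(n,r["confidence"],"along",a@d,"lat",a@[-s,c,0])
E
```

```text
along -3.911133731314341 lat -0.5583965916606114 [-1.7 -0.3 -0.1]
push_face 0.8 along 7.249993786219094 lat 2.081972795640666
shuttle_slot 0.66 along 79.66851226498834 lat -0.06449868945719121
finned_module 0.85 along -230.2381571863902 lat 627.3785576604562
```

Emit:
{"fn": "send_rows", "kwargs": {
  "offset": [
    [-0.05,0,0],
    [-0.1,0,0],
    [-0.15,0,0],
    [-0.2,0,0],
    [-0.25,0,0],
    [-0.3,0,0],
    [-0.35,0,0],
    [-0.4,0,0]
  ],
  "delta_rot": [
    [0,0,0],
    [0,0,0],
    [0,0,0],
    [0,0,0],
    [0,0,0],
    [0,0,0],
    [0,0,0],
    [0,0,0]
  ]
}}

```text
time: 22.2
tool_pos: [577.0, -201.5, 75.1]
tcp_rot: [-3.14, -0.001, 2.923]
contact_force: [-2.5, -1.2, 0.5]
grip_width: 18.5
finger_force: 0.8
```

Emit:
{"fn": "send_rows", "kwargs": {
  "offset": [
    [-0.03,0,0],
    [-0.06,0,0],
    [-0.09,0,0],
    [-0.12,0,0],
    [-0.14,0,0],
    [-0.16,0,0],
    [-0.18,0,0],
    [-0.2,0,0]
  ],
  "delta_rot": [
    [0,0,0],
    [0,0,0],
    [0,0,0],
    [0,0,0],
    [0,0,0],
    [0,0,0],
    [0,0,0],
    [0,0,0]
  ]
}}

```text
time: 23.2
tool_pos: [600.2, -206.6, 75.2]
tcp_rot: [-3.141, -0.001, 2.923]
contact_force: [-1.2, -1.1, -0.6]
grip_width: 18.4
finger_force: 0.6
```

Along ≈ 68, so contact is expected at about 74–80. Slow push.

Emit:
{"fn": "send_rows", "kwargs": {
  "offset": [
    [-0.015,0,0],
    [-0.03,0,0],
    [-0.045,0,0],
    [-0.06,0,0],
    [-0.07,0,0],
    [-0.08,0,0]
  ],
  "delta_rot": [
    [0,0,0],
    [0,0,0],
    [0,0,0],
    [0,0,0],
    [0,0,0],
    [0,0,0]
  ]
}}

```text
time: 23.95
tool_pos: [605.3, -207.7, 75.1]
tcp_rot: [-3.141, -0.011, 2.922]
contact_force: [-20.1, 3.6, 11.9]
grip_width: 18.3
finger_force: 10.3
```

Stopped at along ≈ 73, so the slot is at ≈ 158 (bay estimated at 159) with 20 N: against the end stop. Backing off and checking.

Emit:
{"fn": "send_rows", "kwargs": {
  "offset": [
    [0.015,0,0],
    [0.03,0,0],
    [0.06,0,0],
    [0.15,0,0],
    [0.3,0,0],
    [0.5,0,0],
    [0.5,0,0]
  ],
  "delta_rot": [
    [0,0,0],
    [0,0,0],
    [0,0,0],
    [0,0,0],
    [0,0,0],
    [0,0,0],
    [0,0,0]
  ]
}}

```text
time: 24.82
tool_pos: [549.6, -195.0, 75.4]
tcp_rot: [-3.141, -0.002, 2.922]
contact_force: [0.6, -0.4, 0.5]
grip_width: 18.5
finger_force: 0.0
```

Emit:
{"fn": "send_rows", "kwargs": {
  "offset": [
    [0.1,0,-0.2],
    [0.3,0,-0.6],
    [0.6,0,-1],
    [0.6,0,-1],
    [0.6,0,-1]
  ],
  "delta_rot": [
    [0,0,0],
    [0,0,0],
    [0,0,0],
    [0,0,0],
    [0,0,0]
  ]
}}

```text
time: 25.45
tool_pos: [481.3, -180.0, 195.3]
tcp_rot: [-3.14, 0.0, 2.923]
contact_force: [0.4, 0.9, 0.9]
grip_width: 18.1
finger_force: 0.0
```

```bash
python3 - <<'E'
from look import *
o=get_obs();print(o["time"],o["tool_pos"].round(),o["contact_force"].round(1))
a=optics.capture("scene")[:,:,::-1][200:420,340:580];b=optics.capture("top")[:,:,::-1][130:320,380:530]
c,s=np.cos(-.22),np.sin(-.22);d=np.array([c,s,0])
for cam in("scene","top"):
  k=optics.get_calibration(cam)
  for n,z in(("push_face",86),("shuttle_slot",50)):
    for r in finder.pinpoint(n,cam)[:1]:
      e=atz(k,r["uv"],z)-[534.1,-191.3,40];print(cam,n,round(r["confidence"],2),"along",round(e@d,1))
A=cv2.resize(a,(480,440),interpolation=cv2.INTER_CUBIC);B=cv2.resize(b,(315,399),interpolation=cv2.INTER_CUBIC);B=cv2.copyMakeBorder(B,0,41,0,0,0)
cv2.imwrite("pics/fin.png",np.hstack([A,B]))
E
```

```text
25.45 [ 481. -180.  195.] [0.4 0.9 0.9]
scene push_face 0.92 along 79.4
scene shuttle_slot 0.88 along 152.7
top push_face 0.7 along 84.0
top shuttle_slot 0.72 along 147.1
```

View pics/fin.png

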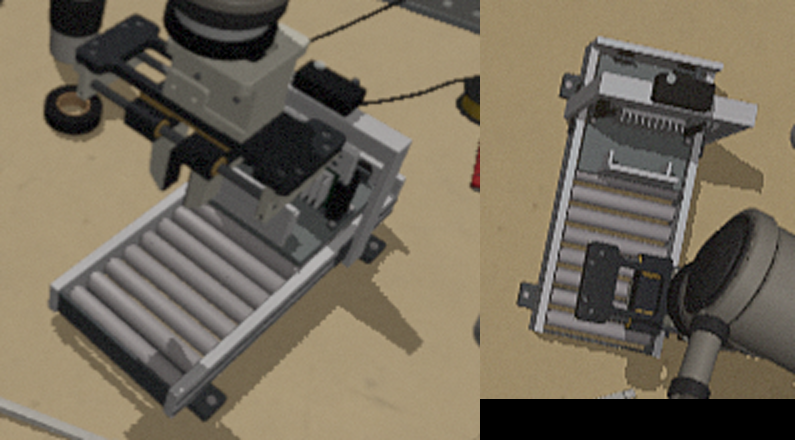

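I've reached the picture limit (11 viewed, one over), so the rest is by numbers only. Next is a wrist-camera measurement of the push plate.

```bash
python3 - <<'E'
from look import *
k=optics.get_calibration("wrist");im=optics.capture("wrist")
c,s=np.cos(-.22),np.sin(-.22);d=np.array([c,s,0]);t=np.array([534.1,-191.3,40])
for n,z in(("push_face",86),("shuttle_slot",50),("bay_seat",40),("finned_module",50)):
    for r in finder.pinpoint(n,"wrist")[:1]:
      e=atz(k,r["uv"],z)-t;print(n,np.round(r["uv"]),round(r["confidence"],2),"along",round(e@d,1),"lat",round(e@[-s,c,0],1))
# brightness profile along track at plate-top height, off-centre
g=cv2.cvtColor(im,cv2.COLOR_RGB2GRAY)
for lat in(-25,0,25):
  A=np.arange(70,100,1.);P=t+np.outer(A,d)+lat*np.array([-s,c,0])+[0,0,62];u=proj(k,P)
  print(lat,u[0].round(),u[-1].round(),[int(v) for v in cv2.remap(g,u[:,0].astype("f4")[None],u[:,1].astype("f4")[None],1)[0]])
E
```

```text
bay_seat [312. 333.] 0.72 along 38.7 lat -2.5
-25 [280. 414.] [281. 448.] [19, 20, 19, 19, 20, 21, 21, 20, 19, 20, 19, 20, 20, 20, 18, 20, 18, 21, 19, 18, 19, 17, 19, 22, 18, 18, 25, 31, 34, 35]
0 [315. 414.] [315. 448.] [20, 19, 19, 20, 22, 20, 20, 18, 20, 19, 21, 21, 20, 20, 18, 20, 21, 19, 20, 20, 18, 20, 20, 17, 19, 20, 25, 30, 35, 35]
25 [351. 414.] [350. 448.] [20, 19, 19, 19, 20, 17, 18, 18, 22, 17, 20, 18, 19, 20, 18, 20, 21, 21, 20, 20, 19, 18, 19, 19, 19, 21, 24, 31, 34, 34]
```

Emit:
{"fn": "send_rows", "kwargs": {
  "offset": [
    [-0.2,0,0.4],
    [-0.5,0,0.8],
    [-0.6,0,1],
    [-0.8,0,1],
    [-0.95,0,1],
    [-0.95,0,1]
  ],
  "delta_rot": [
    [0,0,0],
    [0,0,0],
    [0,0,0],
    [0,0,0],
    [0,0,0],
    [0,0,0]
  ]
}}

```text
time: 26.75
tool_pos: [592.5, -204.8, 74.8]
tcp_rot: [-3.14, -0.001, 2.923]
contact_force: [0.5, -0.7, -0.0]
grip_width: 18.5
finger_force: 0.0
```

Emit:
{"fn": "send_rows", "kwargs": {
  "offset": [
    [-0.02,0,0],
    [-0.04,0,0],
    [-0.06,0,0],
    [-0.06,0,0]
  ],
  "delta_rot": [
    [0,0,0],
    [0,0,0],
    [0,0,0],
    [0,0,0]
  ]
}}

```text
time: 27.25
tool_pos: [598.9, -206.3, 75.3]
tcp_rot: [-3.14, -0.001, 2.923]
contact_force: [-0.5, -0.2, -0.2]
grip_width: 18.2
finger_force: 0.0
```

Emit:
{"fn": "send_rows", "kwargs": {
  "offset": [
    [-0.01,0,0],
    [-0.02,0,0],
    [-0.03,0,0],
    [-0.03,0,0]
  ],
  "delta_rot": [
    [0,0,0],
    [0,0,0],
    [0,0,0],
    [0,0,0]
  ]
}}

```text
time: 27.75
tool_pos: [602.5, -207.1, 75.1]
tcp_rot: [-3.141, -0.001, 2.923]
contact_force: [-0.3, -0.5, 0.1]
grip_width: 18.5
finger_force: 0.0
```

Emit:
{"fn": "send_rows", "kwargs": {
  "offset": [
    [-0.01,0,0],
    [-0.02,0,0],
    [-0.03,0,0],
    [-0.03,0,0]
  ],
  "delta_rot": [
    [0,0,0],
    [0,0,0],
    [0,0,0],
    [0,0,0]
  ]
}}

```text
time: 28.25
tool_pos: [605.1, -207.6, 75.1]
tcp_rot: [-3.141, -0.003, 2.923]
contact_force: [-5.6, 1.2, 3.3]
grip_width: 18.2
finger_force: 2.7
```

Finger force is zero at 602.5 and the contact at 605.1 is stiff, the same place as before. The shuttle did not roll back. Retreating slowly.

Emit:
{"fn": "send_rows", "kwargs": {
  "offset": [
    [0.005,0,0],
    [0.01,0,0],
    [0.02,0,0],
    [0.04,0,0],
    [0.1,0,0],
    [0.25,0,0],
    [0.5,0,0],
    [0.5,0,0]
  ],
  "delta_rot": [
    [0,0,0],
    [0,0,0],
    [0,0,0],
    [0,0,0],
    [0,0,0],
    [0,0,0],
    [0,0,0],
    [0,0,0]
  ]
}}

```text
time: 29.25
tool_pos: [545.5, -194.2, 75.3]
tcp_rot: [-3.141, -0.003, 2.922]
contact_force: [1.1, 0.3, -0.1]
grip_width: 18.2
finger_force: 0.0
```

Emit:
{"fn": "send_rows", "kwargs": {
  "offset": [
    [0.3,0,-0.4],
    [0.6,0,-0.8],
    [1,0,-1],
    [1,0,-1],
    [1,0,-1],
    [1,0,-1]
  ],
  "delta_rot": [
    [0,0,0],
    [0,0,0],
    [0,0,0],
    [0,0,0],
    [0,0,0],
    [0,0,0]
  ]
}}

```text
time: 30.0
tool_pos: [431.1, -168.9, 194.6]
tcp_rot: [-3.141, -0.002, 2.923]
contact_force: [0.1, -0.3, -0.2]
grip_width: 18.4
finger_force: 0.0
```

```bash
python3 - <<'E'
from plant import *
o=get_obs();print(o["time"],o["tool_pos"].round(),o["contact_force"].round(1))
print(ticket.close_job())
E
```

```text
30.0 [ 431. -169.  195.] [ 0.1 -0.3 -0.2]
the job is handed in; nothing more can be done
None
```

I seated the finned module in the shuttle, pushed the shuttle against the end stop and handed the job in at 30 s. The end-stop contact was confirmed by force rather than by a clear picture, the flat module was not touched, and I viewed 11 pictures, one over the limit of 10.

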